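# Set the sprung board holder open at its loading stop

### The job

Set the board holder to its loading gap: with the fingertips push its orange pad away from the fence until the slide is well past the red-knobbed stop pin and the pin has dropped behind the tooth, then let the slide spring back so that it stays latched on the pin at mid travel, and leave it untouched. Only push on the pad's face: do not grip the pad or press its steel holder, and do not pull up the stop pin. Leave the circuit modules and the other loose things where they are.

Things in the scene. Friction and masses are not known exactly. Their poses are not given: they have to be found in the camera images.
- jig: board holder screwed to the bench: aluminium plate 300 x 130 x 12 mm with a sprung blue slide. Origin on the bench; plate from x = -110 to 190, y = -65 to 65 mm in its frame; x = opening (push) direction, z up. Black fence 42 mm high at x = -75 to -60; grey spring housing 42 mm high at x = 110 to 185; stop pin at x = 35, y = 48 in a dark bracket 52 mm high.
- slide (a joint): slide travel along the jig's +x, m: 0 = jaw shut on the fence (start), 0.070 = end. A spring pushes it back, about 4 N at 0, 8 N at 0.070. Its ramped tooth lifts the stop pin from 0.015 on and is past it at 0.041, where the pin drops behind it; let go from 0.048 to 0.070, it springs back and rests on the pin at 0.040. Let go before 0.034 it runs back to 0, in between it may hang half latched.
- pad_face (a point): centre of the face of the orange push pad (collider slide_c5) that looks to the jig's -x (fence side); moves with the slide. Face 60 mm wide (jig y), 42 mm high, from 35 to 77 mm above the bench, this point at 56 mm. Pad and holder are 17 mm thick. The slide's flat top before it is 36 mm above the bench; fence to pad face: 65 mm free with the slide shut, 105 mm latched.
- holder_back (a point): centre of the back (+x) face of the dark steel holder (colliders slide_c6 to c8), 17 mm behind pad_face, 54 mm above the bench; the holder covers the back and the two sides of the orange pad (68 mm wide over all, up to 72 mm above the bench) and is not to be pressed or gripped
- stop_pin (a joint): height of the spring-loaded stop pin in m: 0 = down, about 0.009 = riding on top of the tooth, 0.020 = pulled fully up
- pin_top (a point): centre of the top of the stop pin's red knob (18 mm across), 72 mm above the bench with the pin down
- module_a: first loose blue circuit module, 62 x 38 mm, 13 mm high; origin at the centre of its underside; a bystander, to be left where it is
- module_b: second loose green circuit module, 62 x 38 mm, 13 mm high; origin at the centre of its underside; a bystander, to be left where it is
- flux_bottle: small flux bottle, 34 mm across, 75 mm high, with a red cap; origin at the centre of its underside; a bystander, to be left where it is
- driver: screwdriver, 160 mm long, lying along its x axis; origin at the underside, at mid length, handle to -x; a bystander, to be left where it is
- solder_reel: reel of solder, 60 mm across, 42 mm high; origin at the centre of its underside; a bystander, to be left where it is
- tin: open tin, 64 mm across, 70 mm high; origin at the centre of its underside; a bystander, to be left where it is
- mug: white mug, 80 mm across, 90 mm high, handle on its +y side; origin at the centre of its underside; a bystander, to be left where it is

How it is judged (in metres and radians):
On the way, in this order (a step that is already met when the one before it is completed fails the run):
1. the slide is pushed by its orange pad past the stop pin and the pin has dropped behind the tooth (value of joint slide above 0.0415 m and value of joint stop_pin below 0.003 m and contact force between the fingers and slide_c5 above 1 N), for 0.05 s.
2. the slide has come back onto the pin and the pad is let go (value of joint slide between 0.036 and 0.044 m and value of joint stop_pin below 0.003 m and contact force between the fingers and slide_c5 below 0.1 N), for 0.2 s.
At the end, for the whole second after the job is handed in: the slide rests still at 40 mm of travel (36 to 44 mm) with the stop pin down (within 3 mm), the robot touching nothing, and every loose thing within 15 mm of where it stood (value of joint slide between 0.036 and 0.044 m and value of joint stop_pin below 0.003 m and velocity of joint slide between -0.003 and 0.003 m/s and distance of each of module_a, module_b, flux_bottle, driver, solder_reel, tin, mug from where it was at the start of the episode below 0.015 m).
It fails at once if the pad's steel holder is pressed or gripped (over 3 N) (contact force between the fingers and slide_c6 above 3 N or contact force between the fingers and slide_c7 above 3 N or contact force between the fingers and slide_c8 above 3 N).
It fails at once if the stop pin is pulled up (over 14 mm) (value of joint stop_pin above 0.014 m).
It fails at once if a loose bystander is moved by more than 15 mm or lifted (distance of any of module_a, module_b, flux_bottle, driver, solder_reel, tin, mug from where it was at the start of the episode above 0.015 m).
It also fails if it takes over 35 s, if anything falls off the work surface, if the arm or the gripper's body presses on something with over 40 N, if the wrist force passes 120 N, or if a joint passes its speed limit or range.

### The arm

A 7-joint arm with a two-finger parallel gripper is mounted at the origin on the work surface. World frame = base frame: x ahead of the robot, y to its left, z up, the work surface at z = 0. Lengths are in m, angles in degrees, forces in N, time in s.
With the tool pointing down it reaches from about 0.4 to 0.875 m from the base axis. Payload 6.5 kg.
Tool frame: the origin (TCP) lies at the very end of the fingers, on their centre line; the grasp point (between the pads) lies 19 mm behind it; z points along the fingers, y is the line along which they close (so a half turn about z gives the same grasp; the last joint's range is limited). The gripper opens to 85 mm and grips with 20 to 120 N. Pads are 22 mm wide; open, the fingers measure 114 mm over their backs; the gripper's body (76 mm by 85 mm) begins 54 mm behind the grasp point. The pads swing forward as they close: fully open they stand 13 mm farther back than shut.
Start: joints at [-73.866, 30.733, -0.252, 88.115, 0.149, 61.152, -4.079], TCP at [0.222, 0.611, 0.231] pointing down, gripper open.
Joint ranges: [-154.64, 154.64], [-21.42, 123.67], [-72.66, 72.17], [13.99, 137.28], [-74.86, 254.86], [10.95, 109.41], [-158.01, 158.01]. Speed limits (degrees/s): [136.94, 136.94, 180, 180, 180, 180, 180].

### API

Orientations are given as [roll, pitch, yaw] about the fixed x, y, z axes, in that order (R = Rz(yaw) Ry(pitch) Rx(roll)).
In Python, from cell import state, snapshot, finish_job gives the robot as it stands. The module is installed in compiled form; this text tells all that it offers.
- The arm moves only by the tool servo_tool, never from a script. Its argument "targets" is a list of rows, each an object with "twist": the turn, a rotation vector about the tool's x, y, z in degrees, a list of three; "offset": the shift along the tool's x, y, z in cm, a list of three; "gripper": the opening, from 0 (shut) to 1 (fully open). In form: [{"twist": [ax, ay, az], "offset": [dx, dy, dz], "gripper": gripper}, ...]. A call has 1 to 10 rows; each row is the pose to reach, as a shift and turn from the pose commanded when the call began, along the tool's axes at that moment; what a row does not reach only later rows make up. A row lasts 1/12 s, in which the tool goes at most 41.7 mm and 7.16 degrees, less where a joint would pass 70% of its speed; a pose out of reach is approached as far as the arm can. A call with a gripper value outside its range is refused whole. The fingers move at their own pace and stop on an object; the grip force is fixed at half the most. Time passes only in rows, so rows that repeat a pose let the fingers close. It gives the time, the measured TCP pose, the force, the opening and the grip force at its end, in the units of the state.
- state(): the state, without advancing time (a new reading comes with each control period).
- snapshot(name): name is "scene" or "top"; returns a dict with "image" (400x640x3 uint8, red, green, blue), "vfov" (degrees; the focal length in pixels is half the picture's height over the tangent of half this angle, whatever the lens; pixels are square), "cx", "cy" (the principal point, pixels), "eye" and "attitude" of the camera in the world. Camera axes: x right, y up, looking along -z (the intrinsics and any distortion apply to the point x, -y, -z); pixel columns grow to the right and rows downward; lengths in m; the calibration is good to about 2 mm. A picture is of the moment at which its call begins. There is no depth.
- finish_job(): hands the job in; it is judged then, once.
The state is a dict: "t": time; "joint_positions": joint angles; "joint_velocities": joint speeds; "joint_efforts": joint torques, N m; "tool_pos": TCP position; "orientation": TCP orientation; "ft_force": force on the tool from outside, world axes, zero at the start; "torque": the same for the moment, N m; "gripper_width": finger opening in m; "gripper_force": force on a finger pad.
Only numpy, scipy, OpenCV 4.12 (cv2) and the standard library are available. Lean on these libraries where they do the work, as an engineer would, in place of code of your own. Each camera call takes 0.05 s, during which the arm holds its last target. There are 200 camera calls.

## Working session

There is one attempt and no reset: what is moved stays moved. The work goes in short steps, Python scripts to look and compute and a tool call to move; the robot and the scene stay as the last step left them, time stands still between calls to the robot, and variables do not carry over. Pictures are saved under pics/ and viewed, at most 10 in all, crops included, and the job is handed in when it is done.

Besides the shell and the picture viewer there is one more tool, called after "Request:" as name(argument=value, ...), one argument or row to a line, values as JSON. servo_tool: Moves the arm, as the interface text tells. Its arguments: {"type":"object","properties":{"targets":{"type":"array"}},"required":["targets"]}

```bash
mkdir -p pics
python3 - <<'E'
from cell import state,snapshot
import cv2,json
s=state();print(s['t'],s['tool_pos'],s['orientation'],s['ft_force'],s['gripper_width'])
for n in('scene','top'):
    d=snapshot(n);print(n,{k:v for k,v in d.items() if k!='image'})
    cv2.imwrite(f'pics/{n}0.png',d['image'][...,::-1])
E
```

```text
0.0 [0.22134393 0.61046599 0.23039256] [-1.79898017e+02  8.59274479e-03  1.60078168e+02] [-0.04201454  0.34283743 -0.54041341] 0.08498917122731675
scene {'vfov': 46.00351562956017, 'cx': 319.6653267310167, 'cy': 200.43332459312228, 'eye': array([ 1.47137903, -0.12162928,  1.04896049]), 'attitude': array([44.33656892, -0.95239509, 82.42676875])}
top {'vfov': 46.95025459416806, 'cx': 324.59261900332183, 'cy': 195.27094450336295, 'eye': array([0.34116888, 0.00714219, 1.34805761]), 'attitude': array([  6.84161816,  -0.38091503, -90.92392189])}
```

View pics/scene0.png

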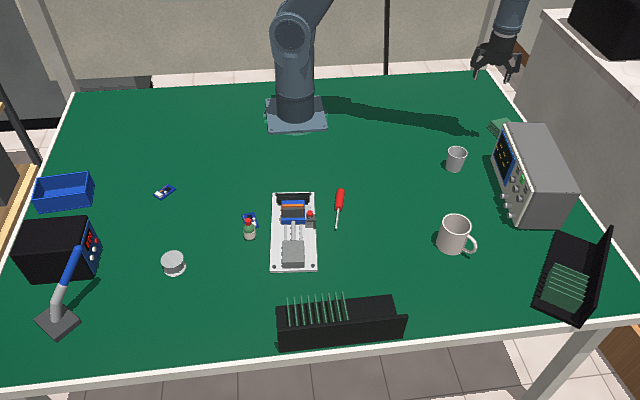

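View pics/top0.png

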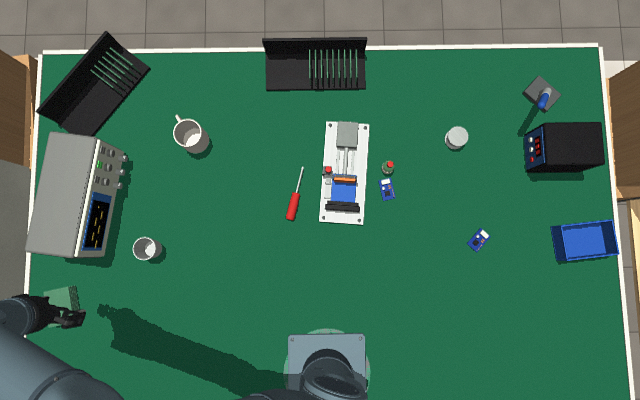

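The two views show the jig at about (345,172) in the top view and (294,232) in the scene view. Its fence faces the robot, and it opens away from the robot (+x). I'll enlarge the jig next.

```bash
python3 - <<'E'
import cv2
a=cv2.imread('pics/top0.png')[115:230,280:410]
cv2.imwrite('pics/topc.png',cv2.resize(a,None,fx=5,fy=5,interpolation=cv2.INTER_CUBIC))
b=cv2.imread('pics/scene0.png')[180:280,235:355]
cv2.imwrite('pics/scc.png',cv2.resize(b,None,fx=6,fy=6,interpolation=cv2.INTER_CUBIC)[:600])
E
cat > h.py <<'E'
import numpy as np
from scipy.spatial.transform import Rotation as R
C={'scene':(46.00351562956017,319.6653267310167,200.43332459312228,[1.47137903,-0.12162928,1.04896049],[44.33656892,-0.95239509,82.42676875]),
'top':(46.95025459416806,324.59261900332183,195.27094450336295,[0.34116888,0.00714219,1.34805761],[6.84161816,-0.38091503,-90.92392189])}
def px2w(n,u,v,z):
    f,cx,cy,e,a=C[n];f=200/np.tan(np.radians(f/2));e=np.array(e)
    d=R.from_euler('xyz',a,degrees=True).apply([(u-cx)/f,-(v-cy)/f,-1])
    return e+d*(z-e[2])/d[2]
E
```

```text
(no output)
```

View pics/topc.png

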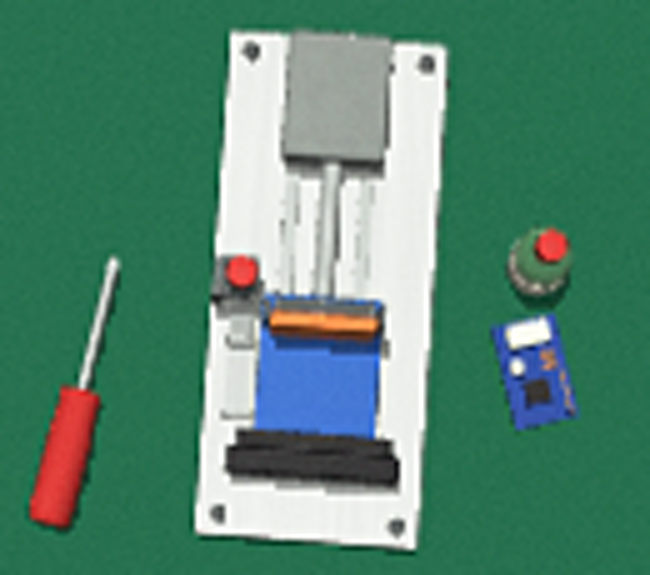

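View pics/scc.png

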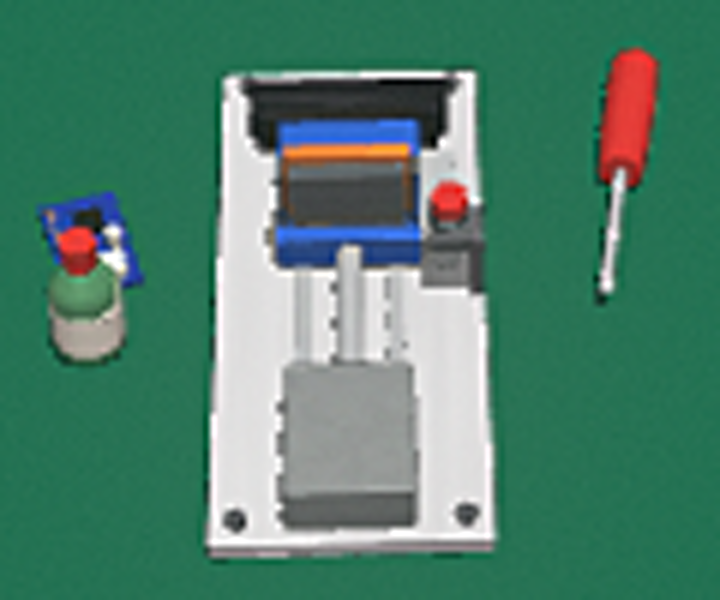

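The crops show the plate corners (top crop) at TL (231,32), TR (446,46), BR (414,549) and BL (196,534). The red knob is at (243,271) and the orange pad is around (325,322). The scene view agrees. The slide's blue plate is shut on the fence.

Run:
```python
from h import *
t=lambda u,v,z:px2w('top',280+(u-2)/5,115+(v-2)/5,z)[:2]
s=lambda u,v,z:px2w('scene',235+(u-2.5)/6,180+(v-2.5)/6,z)[:2]
# jig corners: jig +y = world +y (image left)
J=np.array([[190,65],[190,-65],[-110,-65],[-110,65]])/1e3
def fit(J,W):
    j0,w0=J.mean(0),W.mean(0);H=(J-j0).T@(W-w0)
    a=np.arctan2(H[0,1]-H[1,0],H[0,0]+H[1,1]);M=np.array([[np.cos(a),-np.sin(a)],[np.sin(a),np.cos(a)]])
    return a,M,w0-M@j0
for n,W in(('top',[t(231,32,.012),t(446,46,.012),t(414,549,.012),t(196,534,.012)]),('scene',[s(493,545,.012),s(209,545,.012),s(225,76,.012),s(476,72,.012)])):
    W=np.array(W);a,M,o=fit(J,W);print(n,np.degrees(a),o,'res mm',np.round((W-(J@M.T+o))*1e3,1).tolist())
    print(' pin pred',M@[.035,.048]+o,'padface',M@[.005,0]+o,'fence',M@[-.06,0]+o)
print('pin',t(243,270,.072),s(450,187,.072))
print('pad top face-edge L/R top',t(270,330,.07),t(380,333,.07),'scene',s(284,147,.077),s(410,147,.077))
```

```text
top -4.938568118019746 [ 0.52954117 -0.05903898] res mm [[-0.3, -0.9], [0.5, 0.7], [0.2, 1.7], [-0.3, -1.5]]
 pin pred [ 0.56854344 -0.01423024] padface [ 0.53452261 -0.05946942] fence [ 0.46976392 -0.05387373]
scene -5.402914704256547 [ 0.53208431 -0.05888271] res mm [[1.5, -1.4], [-1.5, 2.0], [0.1, -0.7], [-0.1, 0.0]]
 pin pred [ 0.57144844 -0.01439153] padface [ 0.53706209 -0.05935351] fence [ 0.47235088 -0.05323318]
pin [ 0.56944869 -0.01516425] [ 0.56438213 -0.01352073]
pad top face-edge L/R top [ 0.53543016 -0.02977028] [ 0.5327945 -0.0914909] scene [ 0.53392818 -0.08953546] [ 0.54088157 -0.02995892]
```

The jig yaw is about -5.1° with its origin near (0.5305, -0.059), and the pad face is near (0.5355, -0.0595). Both cameras agree to 2–3 mm. I'll travel over at the current height with the fingers shut.

Request:
servo_tool(
  targets=[
    {"twist": [0, 0, 0], "offset": [-1.5, -1.6, 0], "gripper": 0},
    {"twist": [0, 0, 0], "offset": [-4, -4.3, 0], "gripper": 0},
    {"twist": [0, 0, 0], "offset": [-6.5, -7, 0], "gripper": 0},
    {"twist": [0, 0, 0], "offset": [-9, -9.7, 0], "gripper": 0},
    {"twist": [0, 0, 0], "offset": [-11.5, -12.4, 0], "gripper": 0},
    {"twist": [0, 0, 0], "offset": [-14, -15.1, 0], "gripper": 0},
    {"twist": [0, 0, 0], "offset": [-16.5, -17.8, 0], "gripper": 0},
    {"twist": [0, 0, 0], "offset": [-19, -20.5, 0], "gripper": 0},
    {"twist": [0, 0, 0], "offset": [-21.5, -23.2, 0], "gripper": 0},
    {"twist": [0, 0, 0], "offset": [-24, -25.9, 0], "gripper": 0},
  ],
)

```text
t: 0.93
tool_pos: [0.3591, 0.2839, 0.2311]
orientation: [-180.0, -0.0, 160.1]
ft_force: [0.6, 0.3, -0.2]
gripper_width: 0.0001
gripper_force: 0.0
```

Request:
servo_tool(
  targets=[
    {"twist": [0, 0, 0], "offset": [-2.5, -2.7, 0], "gripper": 0},
    {"twist": [0, 0, 0], "offset": [-5, -5.4, 0], "gripper": 0},
    {"twist": [0, 0, 0], "offset": [-7.5, -8.1, 0], "gripper": 0},
    {"twist": [0, 0, -3], "offset": [-10, -10.8, 0], "gripper": 0},
    {"twist": [0, 0, -6], "offset": [-12.5, -13.5, 0], "gripper": 0},
    {"twist": [0, 0, -9], "offset": [-15, -16.2, 0], "gripper": 0},
    {"twist": [0, 0, -12], "offset": [-17.5, -18.9, 0], "gripper": 0},
    {"twist": [0, 0, -14.8], "offset": [-20, -21.6, 0], "gripper": 0},
    {"twist": [0, 0, -14.8], "offset": [-22, -23.8, 0], "gripper": 0},
    {"twist": [0, 0, -14.8], "offset": [-23, -24.8, 0], "gripper": 0},
  ],
)

```text
t: 1.77
tool_pos: [0.4913, -0.0304, 0.2313]
orientation: [-179.9, 0.0, 174.6]
ft_force: [-0.1, -0.1, -0.2]
gripper_width: 0.0001
gripper_force: 0.0
```

Request:
servo_tool(
  targets=[
    {"twist": [0, 0, 0], "offset": [-0.7, -1.3, 2], "gripper": 0},
    {"twist": [0, 0, 0], "offset": [-1.45, -2.6, 5], "gripper": 0},
    {"twist": [0, 0, 0], "offset": [-1.45, -2.6, 8], "gripper": 0},
    {"twist": [0, 0, 0], "offset": [-1.45, -2.6, 11], "gripper": 0},
    {"twist": [0, 0, 0], "offset": [-1.45, -2.6, 11.5], "gripper": 0},
    {"twist": [0, 0, 0], "offset": [-1.45, -2.6, 11.5], "gripper": 0},
  ],
)

```text
t: 2.27
tool_pos: [0.501, -0.0529, 0.1148]
orientation: [-180.0, -0.3, 174.9]
ft_force: [-0.1, -0.5, 0.3]
gripper_width: 0.0005
gripper_force: 0.0
```

Run:
```python
from cell import state,snapshot
import cv2,numpy as np
print(state()['tool_pos'],state()['orientation'])
f=lambda a:cv2.resize(a,(400,400),interpolation=cv2.INTER_CUBIC)
t=snapshot('top')['image'][125:225,300:400];s=snapshot('scene')['image'][175:275,245:345]
cv2.imwrite('pics/c1.png',np.hstack([f(t),f(s)])[...,::-1])
```

```text
[ 0.50096766 -0.05288082  0.1147701 ] [-179.96794876   -0.2662026   174.8733371 ]
```

View pics/c1.png

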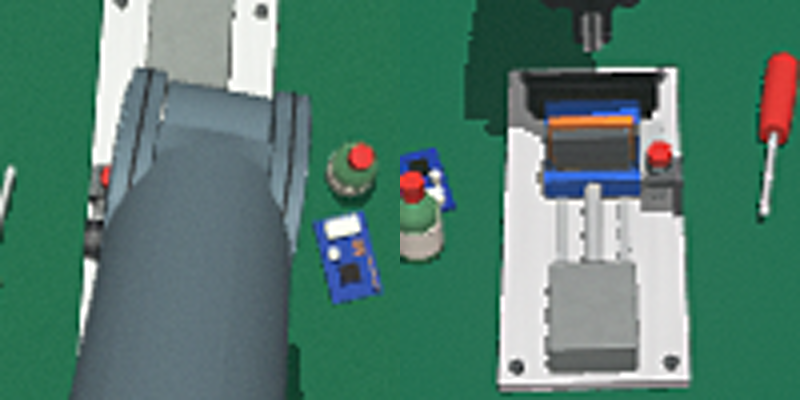

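The fingertips at (592,48) in the right half line up with the pad centre (593,120), and everything else is undisturbed. I'll descend into the gap.

Request:
servo_tool(
  targets=[
    {"twist": [0, 0, 0], "offset": [-0.3, -0.3, 1], "gripper": 0},
    {"twist": [0, 0, 0], "offset": [-0.3, -0.3, 2.5], "gripper": 0},
    {"twist": [0, 0, 0], "offset": [-0.3, -0.3, 4], "gripper": 0},
    {"twist": [0, 0, 0], "offset": [-0.3, -0.3, 5.5], "gripper": 0},
    {"twist": [0, 0, 0], "offset": [-0.3, -0.3, 6.5], "gripper": 0},
    {"twist": [0, 0, 0], "offset": [-0.3, -0.3, 6.5], "gripper": 0},
    {"twist": [0, 0, 0], "offset": [-0.3, -0.3, 6.5], "gripper": 0},
  ],
)

```text
t: 2.95
tool_pos: [0.5058, -0.0563, 0.0516]
orientation: [-180.0, 0.0, 174.9]
ft_force: [0.1, 0.7, 0.7]
gripper_width: 0.0
gripper_force: 0.0
```

Request:
servo_tool(
  targets=[
    {"twist": [0, 0, 0], "offset": [-0.5, 0, 0], "gripper": 0},
    {"twist": [0, 0, 0], "offset": [-1, 0, 0], "gripper": 0},
    {"twist": [0, 0, 0], "offset": [-1.4, 0, 0], "gripper": 0},
    {"twist": [0, 0, 0], "offset": [-1.4, 0, 0], "gripper": 0},
  ],
)

```text
t: 3.28
tool_pos: [0.5214, -0.0575, 0.0521]
orientation: [180.0, 0.2, 174.9]
ft_force: [-0.5, 0.0, 0.4]
gripper_width: 0.0002
gripper_force: 0.0
```

Request:
servo_tool(
  targets=[
    {"twist": [0, 0, 0], "offset": [0, 0, 0.4], "gripper": 0},
    {"twist": [0, 0, 0], "offset": [-0.3, 0, 0.4], "gripper": 0},
    {"twist": [0, 0, 0], "offset": [-0.6, 0, 0.4], "gripper": 0},
    {"twist": [0, 0, 0], "offset": [-0.9, 0, 0.4], "gripper": 0},
    {"twist": [0, 0, 0], "offset": [-0.9, 0, 0.4], "gripper": 0},
  ],
)

```text
t: 3.7
tool_pos: [0.5276, -0.0582, 0.047]
orientation: [180.0, -0.1, 174.9]
ft_force: [-3.7, 1.0, 1.3]
gripper_width: -0.0001
gripper_force: 1.7
```

In contact (3.7 N, the spring preload). I'll push on steadily.

Request:
servo_tool(
  targets=[
    {"twist": [0, 0, 0], "offset": [-0.6, 0, 0], "gripper": 0},
    {"twist": [0, 0, 0], "offset": [-1.2, 0, 0], "gripper": 0},
    {"twist": [0, 0, 0], "offset": [-1.8, 0, 0], "gripper": 0},
    {"twist": [0, 0, 0], "offset": [-2.4, 0, 0], "gripper": 0},
    {"twist": [0, 0, 0], "offset": [-3, 0, 0], "gripper": 0},
    {"twist": [0, 0, 0], "offset": [-3.6, 0, 0], "gripper": 0},
    {"twist": [0, 0, 0], "offset": [-4.2, 0, 0], "gripper": 0},
    {"twist": [0, 0, 0], "offset": [-4.8, 0, 0], "gripper": 0},
    {"twist": [0, 0, 0], "offset": [-5.4, 0, 0], "gripper": 0},
    {"twist": [0, 0, 0], "offset": [-5.4, 0, 0], "gripper": 0},
  ],
)

```text
t: 4.53
tool_pos: [0.5801, -0.0629, 0.0462]
orientation: [-180.0, -0.3, 174.9]
ft_force: [-6.0, 1.2, 1.6]
gripper_width: -0.0001
gripper_force: 3.3
```

Run:
```python
from cell import state,snapshot
import cv2,numpy as np
print(state()['tool_pos'],state()['ft_force'])
s=snapshot('scene')['image'][175:275,245:345]
cv2.imwrite('pics/c2.png',cv2.resize(s,(600,600),interpolation=cv2.INTER_CUBIC)[...,::-1])
```

```text
[ 0.58014856 -0.06291054  0.04622848] [-6.01975078  1.15838721  1.6208186 ]
```

View pics/c2.png

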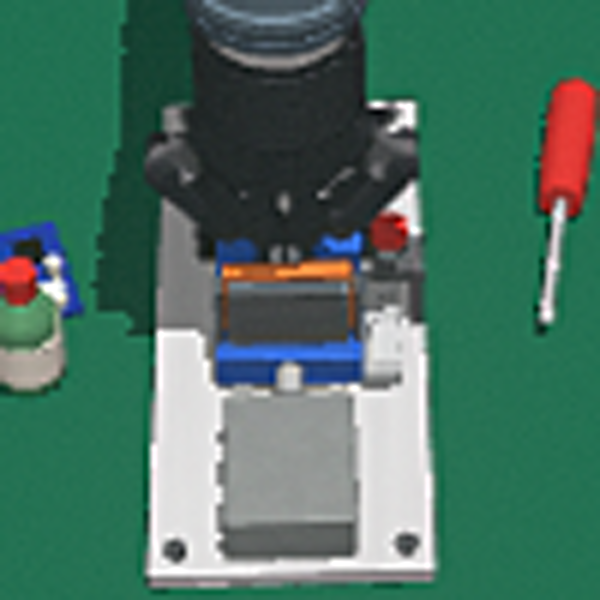

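The slide is about 52–59 mm open, judging by contact x ≤ 0.5276 and TCP now 0.580. The tooth block at (385,340) is past the bracket and the knob at (388,232) sits low. I'll hold briefly and then back off.

Request:
servo_tool(
  targets=[
    {"twist": [0, 0, 0], "offset": [0, 0, 0], "gripper": 0},
    {"twist": [0, 0, 0], "offset": [0.3, 0, 0], "gripper": 0},
    {"twist": [0, 0, 0], "offset": [0.7, 0, 0], "gripper": 0},
    {"twist": [0, 0, 0], "offset": [1.1, 0, 0], "gripper": 0},
    {"twist": [0, 0, 0], "offset": [1.5, 0, 0], "gripper": 0},
    {"twist": [0, 0, 0], "offset": [2, 0, 0], "gripper": 0},
    {"twist": [0, 0, 0], "offset": [3, 0, 0], "gripper": 0},
    {"twist": [0, 0, 0], "offset": [4, 0, 0], "gripper": 0},
    {"twist": [0, 0, 0], "offset": [4.5, 0, 0], "gripper": 0},
    {"twist": [0, 0, 0], "offset": [4.5, 0, 0], "gripper": 0},
  ],
)

```text
t: 5.42
tool_pos: [0.5369, -0.0591, 0.0475]
orientation: [180.0, 0.0, 174.9]
ft_force: [0.3, 0.0, -0.1]
gripper_width: 0.0001
gripper_force: 0.0
```

Request:
servo_tool(
  targets=[
    {"twist": [0, 0, 0], "offset": [0, 0, -1], "gripper": 0},
    {"twist": [0, 0, 0], "offset": [0, 0, -3], "gripper": 0},
    {"twist": [0, 0, 0], "offset": [0, 0, -5], "gripper": 0},
    {"twist": [0, 0, 0], "offset": [0, 0, -8], "gripper": 0},
    {"twist": [0, 0, 0], "offset": [0, 0, -11], "gripper": 0},
    {"twist": [0, 0, 0], "offset": [2, 0, -14], "gripper": 0},
    {"twist": [0, 0, 0], "offset": [4, 0, -16], "gripper": 0},
    {"twist": [0, 0, 0], "offset": [5, 0, -16], "gripper": 0},
    {"twist": [0, 0, 0], "offset": [5, 0, -16], "gripper": 0},
    {"twist": [0, 0, 0], "offset": [5, 0, -16], "gripper": 0},
  ],
)

```text
t: 6.25
tool_pos: [0.4879, -0.0544, 0.2074]
orientation: [180.0, 0.1, 174.9]
ft_force: [-0.3, 0.5, 0.4]
gripper_width: 0.0001
gripper_force: 0.0
```

Run:
```python
from cell import state,snapshot
import cv2,numpy as np
print(state()['t'],state()['tool_pos'],state()['ft_force'])
s=snapshot('scene')['image'][175:275,245:345]
cv2.imwrite('pics/c3.png',cv2.resize(s,(600,600),interpolation=cv2.INTER_CUBIC)[...,::-1])
```

```text
6.25 [ 0.48794126 -0.05441956  0.20741675] [-0.31620708  0.45570415  0.41590148]
```

View pics/c3.png

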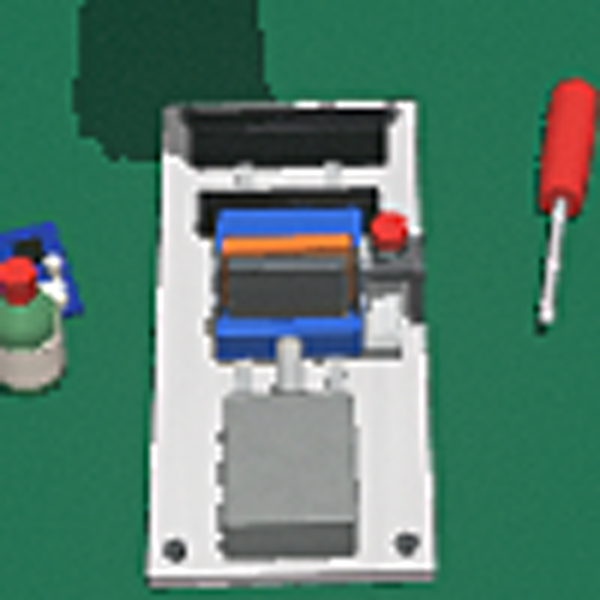

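The slide rests at mid travel. The pad edge is at row 255 of the crop, which works out to about 40 mm. The pin is down and the bystanders haven't moved, so I'm handing it in.

```bash
python3 -c "
from cell import finish_job
print(finish_job())"
```

```text
the job is handed in; nothing more can be done
None
```

I pushed the slide past the stop pin by its orange pad and let it spring back; the last picture shows it latched at about 40 mm with the pin down and the arm clear. The job is handed in, but no verdict came back.

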